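# Tap a chocolate bar home in the date coder and stamp it

### The arm

A 6-joint arm with a two-finger parallel gripper is mounted at the origin on a cart in front of the work surface, level with it; the furniture and walls round the work are solid. World frame = base frame: x ahead of the robot, y to its left, z up, the work surface at z = 0. Lengths are in m, angles in rad, forces in N, time in s.
With the tool pointing down it reaches from about 0.375 to 0.9 m from the base axis. Payload 3.1 kg.
Tool frame: the origin (TCP) lies midway between the tips of the shut fingers; the grasp point (between the pads) lies 19 mm behind it (manip.grip_point_offset is the distance from the TCP to the grasp point, in m); z points along the fingers, y is the direction in which the jaws open and shut (so a half turn about z gives the same grasp; the last joint's range is limited). The gripper opens to 85 mm and grips with 20 to 120 N. Pads are 22 mm wide; open, the fingers measure 114 mm over their backs; the gripper's body (76 mm by 85 mm) begins 54 mm behind the grasp point. The pads swing forward as they close: fully open they stand 13 mm farther back than shut.
Start: joints at [-1.454, 0.527, 1.433, -0, 1.181, -0.178], TCP at [0.182, -0.598, 0.231] pointing down, gripper open.
Joint ranges: [-3.08, 3.08], [-0.75, 2.2], [0.22, 2.44], [-1.43, 4.57], [0, 2.65], [-2.85, 2.85]. Speed limits (rad/s): [2.79, 2.79, 3.14, 3.14, 3.14, 3.14].

### API

Orientations are given as a 3x3 rotation matrix whose columns are the frame's x, y, z axes.
In Python, from cell import manip gives the robot as it stands. Calls block until the motion is done:
- manip.movep(position, orientation): joint-space move of the TCP to a pose.
- manip.move_linear(position, rot=None, feed=0.15, f_stop=None): straight line of the TCP; rot=None keeps the orientation; feed is the mean speed in m/s. With f_stop (N) it stops when the force on the tool has changed by that much, and returns True; else False.
- manip.move_j(angles): joint-space move.
- manip.set_gripper(opening, grip_force=None): opening from 0.0 (shut) to 1.0 (fully open); grip_force is the grip in N (None keeps the last); returns when the fingers have stopped.
- manip.sleep(seconds).
- manip.inverse_kinematics(position, orientation): joint angles nearest the present ones, or None.
- manip.observe(): the state.
- manip.read_camera(name): name is "scene" or "top" or "wrist"; returns a dict with "frame" (480x640x3 uint8, blue, green, red), "intrinsics" (3x3 intrinsics, pixels), "T" (4x4, takes a point from camera to world coordinates); the wrist camera has in their place "tool_from_camera" (4x4, takes a point from camera to tool coordinates, whose origin is the TCP and whose axes are the flange's). Camera axes: x right, y up, looking along -z (the intrinsics and any distortion apply to the point x, -y, -z); pixel columns grow to the right and rows downward; lengths in m; the calibration is good to about 2 mm. A picture is of the moment at which its call begins: read the wrist's pose just before it. There is no depth.
A pose or a line that the arm cannot do raises manip.MotionError and nothing moves.
- manip.job_done(): hands the job in, once; it reports no verdict.
Trained networks look in a picture, given as the dict that the camera call returned (one of the last four; its "shot" number tells which), for a name from the list of things; names that differ only in an ending like _2 or _b are one class to them, and where a whole thing is asked for, a point or a joint stands for the part that bears it (a point fixed in the world has none). Each returns a list of dicts, best first, with "confidence" (0 to 1); they miss things now and then, are a little off and sometimes report something else, mostly with a low value. They report only what shows in the picture. A call takes as long as a camera call.
- manip.outline_of(target, picture): "mask" (480x640 bool, what is visible of it) and "centre" ([column, row] in pixels, amid what is visible of it).
The state is a dict: "time": time; "joint_pos": joint angles; "qvel": joint speeds; "effort": joint torques, N m; "tool_pos": TCP position; "eef_rot": TCP orientation; "contact_force": force on the tool from outside, world axes, zero at the start; "ft_torque": the same for the moment, N m; "width": opening from 0.0 (shut) to 1.0 (fully open).
Only numpy, scipy, OpenCV 4.12 (cv2) and the standard library are available. Lean on these libraries where they do the work, as an engineer would, in place of code of your own. Each camera call takes 0.05 s, during which the arm holds its last target.

### The job

The wrapped chocolate bar lies part-way into the feed tunnel of the date coder. Pick up the push stick by its handle and, with the stick and never the fingers, nudge the bar on gently until it just rests against the back stop hidden inside the tunnel, without crushing the bar. Then stand the stick upright on the counter clear of the coder, press the coder's stamp knob fully down to date the bar and let it spring up, leaving the bar against its stop and the other things undisturbed.

Things in the scene. Friction and masses are not known exactly. Their poses are not given: they have to be found in the camera images.
- coder: Date coder, fixed grey bench machine. Origin on the counter (z = 0) on its feed line; +x = feed direction, +z up. Base plate x = -225 to 120 mm, 110 mm wide; its top, the bed, is at z = 8 mm. Infeed table x = -225 to -100 mm with two low guides (top z = 17 mm), 73 mm apart about y = 0. Hood x = -100 to 115 mm, 112 mm wide, top z = 90 mm.
- bed_mouth (a point): Middle of the tunnel mouth on the bed: coder x = -100 mm, y = 0, z = 8 mm; same axes as the coder. The tunnel under the hood is straight, 73 mm wide, roof at z = 34 mm, open here only. Out of sight in it stands a firm back stop, set at another depth each day, its face 162 to 192 mm beyond the mouth; the bar's rear end then lies 12 to 42 mm inside the mouth.
- hold_down (a point): Middle of a sprung hold-down roller in the tunnel roof, 135 mm beyond the mouth, z = 34 mm. The bar's front end meets it about 130 mm in: from there on pushing the bar takes about 3 to 7 N (before it, about 1 N); that is not the stop, which is firm: there the force climbs at once, by about 5 N or more for each further mm.
- bar_center (a point): Centre of the wrapped chocolate bar to be coded, 150 x 69 x 12 mm, 0.1 kg, lying flat on the coder's bed between the guides; its +x axis is its long axis, along the feed direction. 6 mm above the bar's underside. Its front end starts 35 to 75 mm inside the mouth.
- bar_nose (a point): Middle of the bar's front (leading) end face, 75 mm ahead of the bar's centre along its +x; the rear end, where the stick pushes, is 150 mm behind this point.
- pusher_grip (a point): Push stick, 0.15 kg: centre of its upright wooden handle, 50 mm above its underside, the point to grasp. Handle 34 mm (x) by 18 mm (y), 14 to 82 mm above the underside; grasp from above across the 18 mm. +x points to the stick's nose, +z up. It stands on its blade on the counter.
- pusher: The same push stick; origin on its underside below the handle's centre, same axes. A flat blade, 36 mm wide, 7 mm thick, runs along the bottom from x = -30 mm to a rubber nose 44 mm wide and 12 mm high, whose front face is at x = 110 mm.
- bar: The same bar; origin at the centre of its underside. It is spoilt if the stick presses on it with more than 20 N.
- stamp (a joint): Stamp plunger of the coder, m: 0 is up, 0.013 fully down (end of travel). A spring returns it; it takes about 2 N to start and 5 N at the bottom. It does not bear on the bar.
- stamp_top (a point): Middle of the top of the black mushroom knob (44 mm across) of the stamp plunger on the hood, at x = -10 mm, y = 0 in the coder's frame, 126 mm above the counter when up; press it straight down 13 mm.
- wait_bar_a: Bystander: waiting bar, lower one of a pile of two flat on the counter, 150 x 69 x 12 mm, origin under its middle. Leave alone.
- wait_bar_b: Bystander: waiting bar, upper one of the pile, origin under its middle. Leave alone.
- spread_a: Bystander: spread jar with black lid, 62 mm across, 78 mm high, behind the coder, origin under its middle. Leave alone.
- dish: Bystander: white tasting dish, 67 mm across, 15 mm high, origin under its middle. Leave alone.

How it is judged:
By the outcome, as a careful person would: the job done as asked, in the order asked, and still so for the second after the job is handed in, with the robot touching nothing.
It also fails if it takes over 72 s, if anything falls off the work surface, if the arm or the gripper's body presses on something with over 40 N, if the wrist force passes 120 N, or if a joint passes its speed limit or range.

## Working session

There is one attempt and no reset: what is moved stays moved. The work goes in short steps, each a Python script; the robot and the scene stay as the last script left them, time stands still between calls to the robot, and variables do not carry over. Pictures are saved under pics/ and viewed, and the job is handed in when it is done.

```bash
ls; mkdir -p pics
python3 - <<'E'
from cell import manip
import cv2, numpy as np
for n in ["scene","top","wrist"]:
    p=manip.read_camera(n); cv2.imwrite(f"pics/{n}0.png",p["frame"])
    print(n,np.round(p["intrinsics"],1).tolist(), np.round(p.get("T",p.get("tool_from_camera")),3).tolist(), [k for k in p])
    if n!="wrist":
        for t in ["coder","bar","pusher","pusher_grip","stamp","wait_bar_a","spread_a","dish"]:
            print(t,[(round(o["confidence"],2),np.round(o["centre"]).tolist(),int(o["mask"].sum())) for o in manip.outline_of(t,p)])
s=manip.observe(); print(s["time"],s["tool_pos"],s["eef_rot"],s["contact_force"],manip.grip_point_offset)
E
```

```text
pics
scene [[497.9, 0.0, 314.9], [0.0, 497.9, 236.4], [0.0, 0.0, 1.0]] [[-0.801, 0.283, -0.528, 0.072], [-0.599, -0.365, 0.713, 0.671], [0.009, 0.887, 0.461, 0.47], [0.0, 0.0, 0.0, 1.0]] ['frame', 'intrinsics', 'T', 'shot']
coder [(0.85, [380.0, 225.0], 7179)]
bar [(0.68, [349.0, 263.0], 1369)]
pusher [(0.67, [227.0, 355.0], 3175)]
pusher_grip [(0.79, [227.0, 359.0], 3310)]
stamp [(0.61, [378.0, 186.0], 281)]
wait_bar_a [(0.97, [220.0, 272.0], 2314), (0.73, [220.0, 287.0], 504)]
spread_a [(0.68, [281.0, 207.0], 1177), (0.16, [350.0, 261.0], 1423)]
dish [(0.78, [338.0, 349.0], 1312), (0.65, [382.0, 224.0], 6922)]
top [[593.5, 0.0, 323.6], [0.0, 593.5, 235.4], [0.0, 0.0, 1.0]] [[0.004, 0.998, -0.064, 0.473], [-1.0, 0.005, 0.007, 0.089], [0.007, 0.064, 0.998, 1.087], [0.0, 0.0, 0.0, 1.0]] ['frame', 'intrinsics', 'T', 'shot']
coder [(0.86, [433.0, 261.0], 10969)]
bar [(0.95, [361.0, 270.0], 1792)]
pusher []
pusher_grip [(0.66, [202.0, 282.0], 1637)]
stamp [(0.9, [450.0, 258.0], 520)]
wait_bar_a [(0.84, [273.0, 179.0], 3208), (0.52, [302.0, 202.0], 27)]
spread_a [(0.77, [408.0, 153.0], 1321)]
dish [(0.89, [246.0, 332.0], 1118)]
wrist [[403.6, 0.0, 313.6], [0.0, 403.6, 232.0], [0.0, 0.0, 1.0]] [[0.001, 0.949, 0.315, 0.081], [1.0, -0.001, -0.0, -0.001], [0.0, 0.315, -0.949, -0.143], [0.0, 0.0, 0.0, 1.0]] ['frame', 'intrinsics', 'tool_from_camera', 'shot']
0.95 [ 0.18220733 -0.59783253  0.23133438] [[ 9.56574478e-01  2.91488023e-01  7.38167084e-06]
 [ 2.91488023e-01 -9.56574478e-01 -9.62310261e-06]
 [ 4.25609878e-06  1.13568830e-05 -1.00000000e+00]] [ 0.18521972  0.39831324 -0.28995164] 0.0187
```

View pics/top0.png

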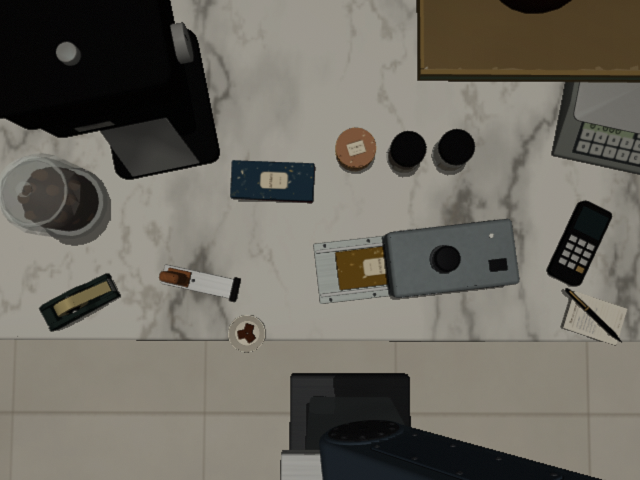

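View pics/scene0.png

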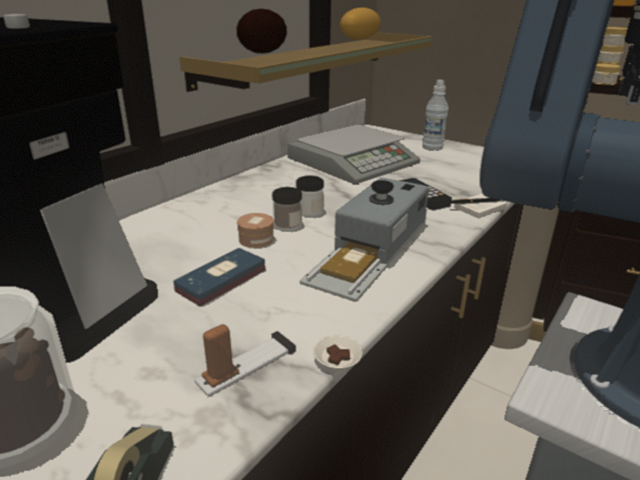

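```bash
cat > h.py <<'E'
import numpy as np, cv2
def proj(P,K,T):
    P=np.atleast_2d(P); Pc=(P-T[:3,3])@T[:3,:3]
    q=np.c_[Pc[:,0],-Pc[:,1],-Pc[:,2]]@K.T
    return q[:,:2]/q[:,2:]
def back(uv,z,K,T):
    uv=np.atleast_2d(uv).astype(float)
    d=np.c_[uv,np.ones(len(uv))]@np.linalg.inv(K).T
    d=np.c_[d[:,0],-d[:,1],-d[:,2]]@T[:3,:3].T
    return T[:3,3]+d*((z-T[2,3])/d[:,2])[:,None]
def wristT(s,p):
    T=np.eye(4);T[:3,:3]=s["eef_rot"];T[:3,3]=s["tool_pos"]
    return T@p["tool_from_camera"]
def f2w(pose,P):
    x,y,a=pose; P=np.atleast_2d(P); c,s=np.cos(a),np.sin(a)
    return np.c_[x+c*P[:,0]-s*P[:,1],y+s*P[:,0]+c*P[:,1],P[:,2]]
def crop(im,x0,y0,x1,y1,f):
    return cv2.resize(im[y0:y1,x0:x1],None,fx=f,fy=f,interpolation=cv2.INTER_CUBIC)
E
python3 - <<'E'
from cell import manip
from h import *
p=manip.read_camera("top");np.savez("top.npz",K=p["intrinsics"],T=p["T"])
K,T=p["intrinsics"],p["T"]
print(back([[445,259]],.126,K,T),back([[236,289]],.012,K,T),back([[175,277]],.08,K,T),back([[247,333]],.01,K,T),back([[240,340]],0,K,T))
print(back([[386,234],[516,220],[519,284],[388,298]],.09,K,T))
cv2.imwrite("pics/topc.png",crop(p["frame"],305,205,530,315,3.5))
cv2.imwrite("pics/topp.png",crop(p["frame"],145,250,275,355,6))
E
```

```text
[[ 0.49705398 -0.1142054   0.126     ]] [[0.44415901 0.23940589 0.012     ]] [[0.46577045 0.33310674 0.08      ]] [[0.36539106 0.21885548 0.01      ]] [[0.35176154 0.23258401 0.        ]]
[[ 0.53959488 -0.0226644   0.09      ]
 [ 0.56433891 -0.24250645  0.09      ]
 [ 0.45657178 -0.24578609  0.09      ]
 [ 0.43230997 -0.02575464  0.09      ]]
```

View pics/topc.png

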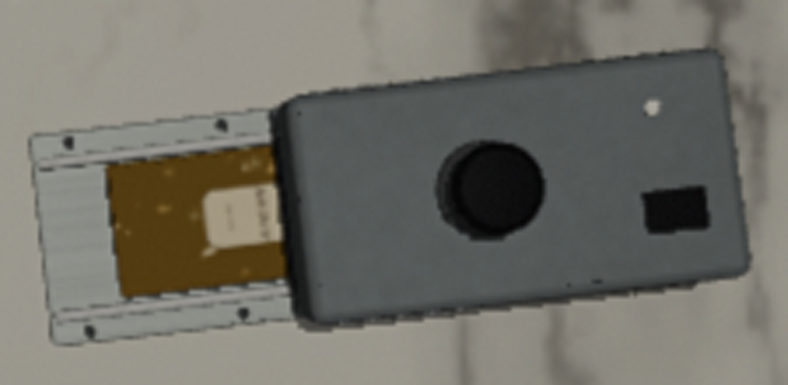

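View pics/topp.png

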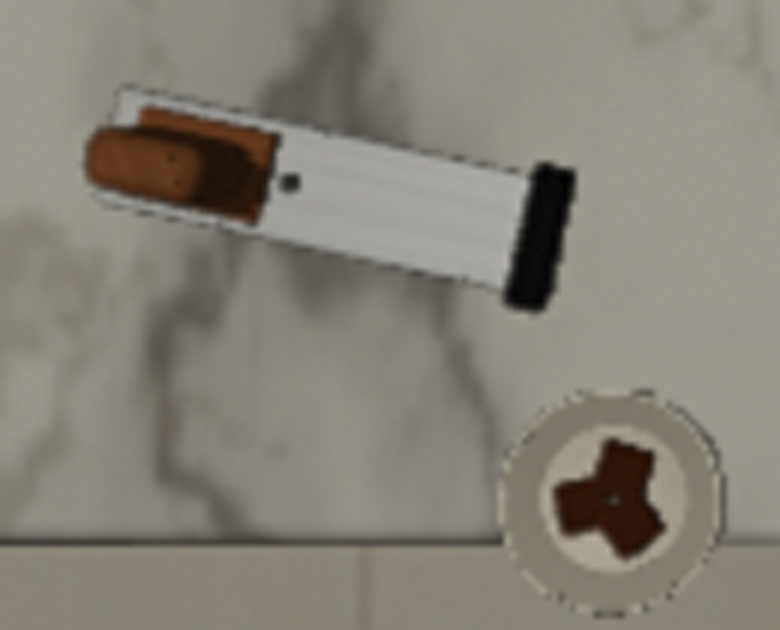

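```bash
cat >> h.py <<'E'
from scipy.optimize import least_squares
CP=np.array([[-.225,.055,.008],[-.225,-.055,.008]])
def fit(P,uv,K,T,x0):
    r=least_squares(lambda q:(proj(f2w(q,P),K,T)-uv).ravel(),x0)
    return r.x, r.fun.reshape(-1,2)
E
python3 - <<'E'
from h import *
d=np.load("top.npz");K,T=d["K"],d["T"]
# coder +y: feed -y world => left = +x world (image up)
P=np.array([[-.225,.055,.008],[-.225,-.055,.008],[-.01,0,.126]])
uv=np.array([[30,135],[53,345],[497,189]])/3.5+[305,205]
q,r=fit(P,uv,K,T,[.498,-.124,-1.46]);print(q,r)
P=np.array([[.11,.022,.012],[.11,-.022,.012],[-.03,.018,.007]])
uv=np.array([[575,172],[545,308],[122,90]])/6+[145,250]
q,r=fit(P,uv,K,T,[.467,.335,-1.785]);print(q,r)
E
python3 - <<'E'
from cell import manip
from h import *
a=-1.46+np.pi
R=np.array([[np.cos(a),np.sin(a),0],[np.sin(a),-np.cos(a),0],[0,0,-1]])
manip.movep([.485,.03,.25],R)
s=manip.observe();p=manip.read_camera("wrist");cv2.imwrite("pics/w1.png",p["frame"])
np.savez("w1.npz",K=p["intrinsics"],T=wristT(s,p)); print(s["time"],s["joint_pos"])
for t in ["bar","stamp","coder"]:
  print(t,[(round(o["confidence"],2),np.round(o["centre"]).tolist(),int(o["mask"].sum())) for o in manip.outline_of(t,p)])
E
```

```text
[ 0.49838524 -0.12878819 -1.45600136] [[-0.51815877 -0.15227642]
 [-0.44756931  0.25004478]
 [ 0.86399191 -0.10198412]]
[ 0.46356349  0.34300543 -1.76492718] [[ 0.07449176 -0.64339246]
 [ 0.03888095  0.7174608 ]
 [-0.11375799 -0.07920991]]
3.475 [-1.70016957e-01  3.16035788e-01  1.74945843e+00 -2.02399859e-04
  1.07578068e+00 -2.79451871e-01]
bar [(0.66, [305.0, 201.0], 6902)]
stamp [(0.79, [311.0, 390.0], 2029)]
coder [(0.75, [304.0, 202.0], 6892), (0.59, [310.0, 308.0], 32331)]
```

View pics/w1.png

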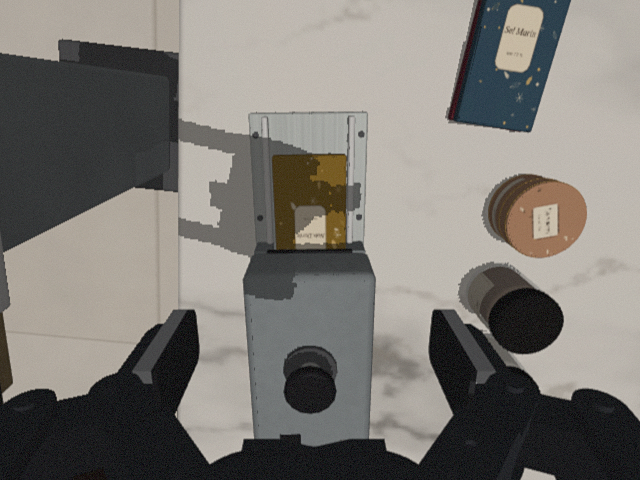

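Run:
```python
from h import *
d=np.load("w1.npz");K,T=d["K"],d["T"]
P=np.array([[-.225,-.055,.008],[-.225,.055,.008],[-.01,0,.126]])
uv=np.array([[249,113],[367.5,112],[310.5,390]])
q,r=fit(P,uv,K,T,[.498,-.124,-1.46]);print(q,r)
# bar rear corners z=.020 (top)
b=back([[272,155],[347,155]],.020,K,T);c,s=np.cos(q[2]),np.sin(q[2])
dd=b[:,:2]-q[:2];print("bar rear coder x",dd@[c,s],"y",dd@[-s,c])
im=cv2.imread("pics/w1.png")
P=[[-.1,.0365,.034],[-.1,-.0365,.034],[-.1,.056,.09],[-.1,-.056,.09],[-.225,.0365,.017],[-.225,-.0365,.017],[-.225,.055,.008],[-.225,-.055,.008],[-.1,.0365,.017],[-.1,-.0365,.017],[-.01,0,.126]]
for u,v in proj(f2w(q,np.array(P)),K,T): cv2.circle(im,(int(u*16),int(v*16)),24,(0,0,255),-1,shift=4)
cv2.imwrite("pics/w1c.png",crop(im,230,95,400,295,3))
```

```text
[ 0.49979884 -0.12458549 -1.44953877] [[-0.90416767 -1.6077392 ]
 [ 0.94688968 -1.94156687]
 [-0.03602086  4.06221329]]
bar rear coder x [-0.18686174 -0.18612705] y [-0.03361936  0.03506331]
```

View pics/w1c.png

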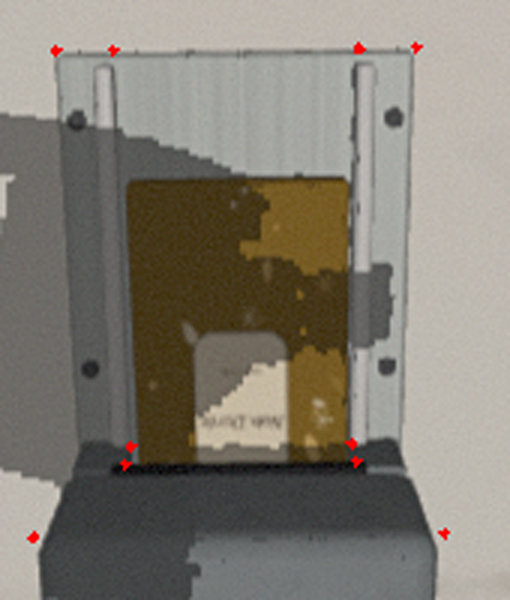

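```bash
cat >> h.py <<'E'
def Rx(a):
    return np.array([[np.cos(a),np.sin(a),0],[np.sin(a),-np.cos(a),0],[0,0,-1]])
E
python3 - <<'E'
from cell import manip
from h import *
manip.movep([.4636,.343,.24],Rx(-1.765+np.pi))
s=manip.observe();p=manip.read_camera("wrist");cv2.imwrite("pics/w2.png",p["frame"])
np.savez("w2.npz",K=p["intrinsics"],T=wristT(s,p)); print(s["time"],s["joint_pos"])
im=p["frame"].copy()
P=np.array([[.11,.022,.012],[.11,-.022,.012],[-.03,.018,.007],[-.03,-.018,.007],[.017,.009,.082],[-.017,.009,.082],[.017,-.009,.082],[-.017,-.009,.082]])
uv=proj(f2w([.4636,.343,-1.765],P),p["intrinsics"],wristT(s,p));print(uv.round())
for u,v in uv: cv2.circle(im,(int(u*16),int(v*16)),30,(0,0,255),-1,shift=4)
cv2.imwrite("pics/w2c.png",crop(im,220,150,420,440,2))
E
```

```text
4.875 [ 4.42148128e-01  4.52102888e-01  1.54700102e+00 -6.68316214e-04
  1.14267548e+00  6.36975124e-01]
[[335. 295.]
 [292. 295.]
 [333. 156.]
 [294. 156.]
 [325. 229.]
 [325. 187.]
 [302. 229.]
 [302. 187.]]
```

View pics/w2.png

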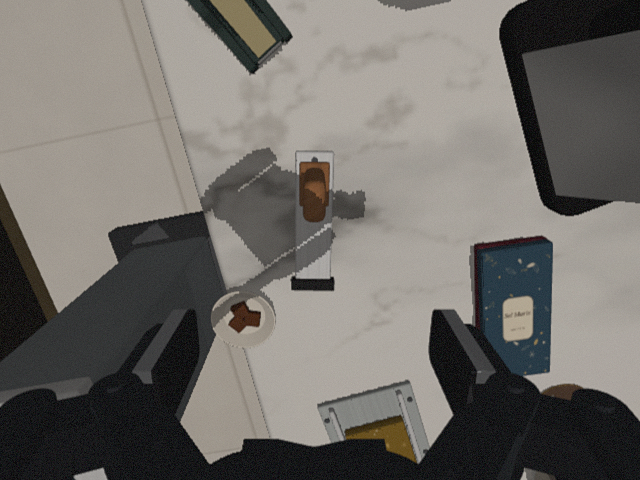

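View pics/w2c.png

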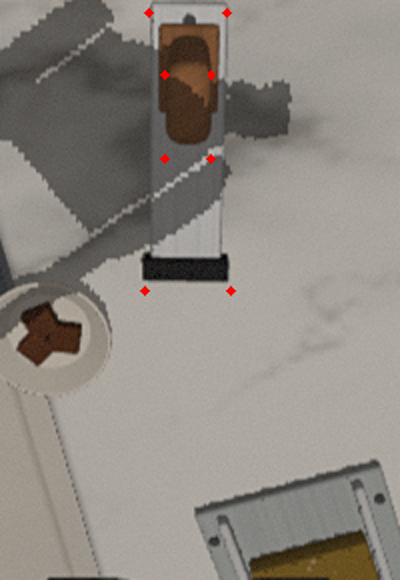

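Run:
```python
from cell import manip
from h import *
R=Rx(-1.765+np.pi)
print(manip.move_linear([.4642,.346,.12],R,feed=.2))
print(manip.move_linear([.4642,.346,.0313],R,feed=.12,f_stop=8))
print(manip.set_gripper(0.0,grip_force=90))
s=manip.observe();print(s["time"],s["width"],s["tool_pos"],s["contact_force"])
manip.move_linear([.4642,.346,.08],R,feed=.12)
s=manip.observe();print(s["time"],s["width"],s["contact_force"],s["ft_torque"])
p=manip.read_camera("wrist");cv2.imwrite("pics/w3.png",p["frame"])
q=manip.read_camera("scene");cv2.imwrite("pics/s3.png",q["frame"])
np.savez("w3.npz",K=p["intrinsics"],T=wristT(s,p))
```

```text
False
False
False
7.2 0.1994811441876357 [0.46442984 0.34607283 0.03159442] [-0.54483492  0.35459461  2.86394687]
7.7583 0.19756809074452578 [ 0.66156176 -0.15908091 -2.07924832] [ 0.00366804 -0.01729955 -0.05020989]
```

View pics/w3.png

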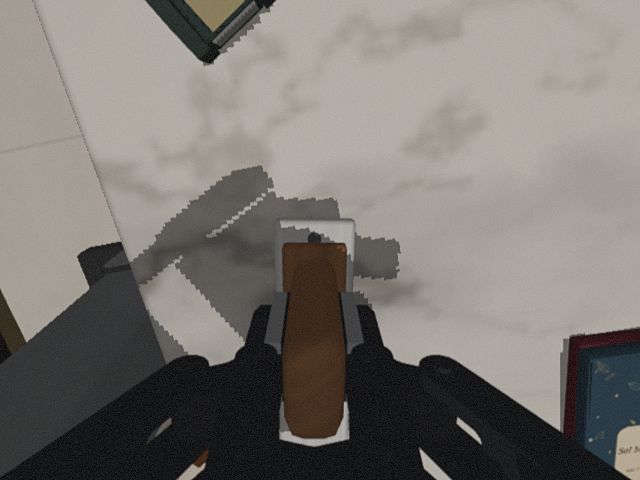

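View pics/s3.png

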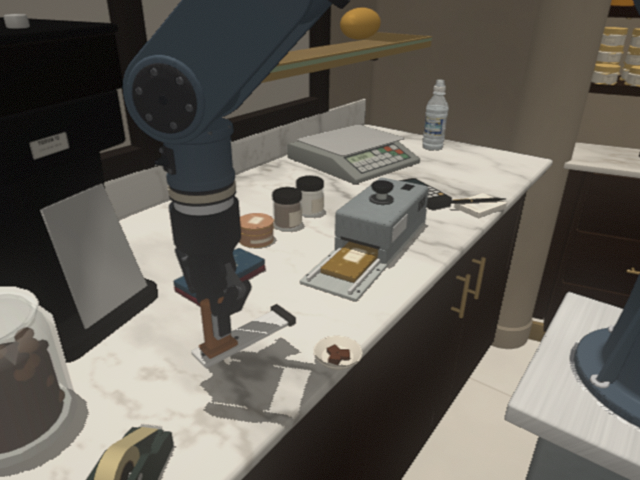

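```bash
cat >> h.py <<'E'
C=np.array([.499,-.1265]);CA=-1.453;CD=np.array([np.cos(CA),np.sin(CA)]);CL=np.array([-CD[1],CD[0]])
def cp(x,z,y=0): return [*(C+x*CD+y*CL),z]
RC=Rx(CA+np.pi)
E
python3 - <<'E'
from cell import manip
from h import *
d=np.load("w3.npz");b=back([[276,221],[354,221]],.0555,d["K"],d["T"]);print("blade rear",b, "dist", (b[:,:2]-[.4642,.346])@[np.cos(-1.765),np.sin(-1.765)])
manip.move_linear(cp(-.330,.085),RC,feed=.15)
print(manip.move_linear(cp(-.330,.0408),RC,feed=.08,f_stop=5))
s=manip.observe();print(s["time"],s["tool_pos"],s["contact_force"])
p=manip.read_camera("wrist");cv2.imwrite("pics/w4.png",p["frame"])
q=manip.read_camera("scene");cv2.imwrite("pics/s4.png",crop(q["frame"],180,140,480,390,2.6))
q=manip.read_camera("top");cv2.imwrite("pics/t4.png",crop(q["frame"],220,200,480,360,3))
E
```

```text
blade rear [[0.45334123 0.37952426 0.0555    ]
 [0.48647875 0.3730458  0.0555    ]] dist [-0.03079848 -0.03083686]
False
9.675 [0.46028613 0.20137188 0.04073716] [ 0.61582627  0.1511037  -1.37802406]
```

View pics/s4.png

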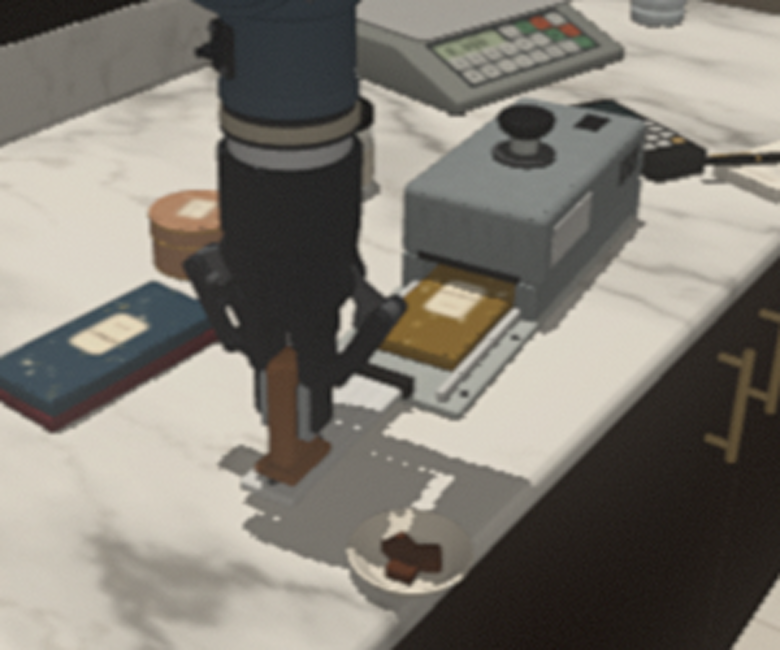

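View pics/t4.png

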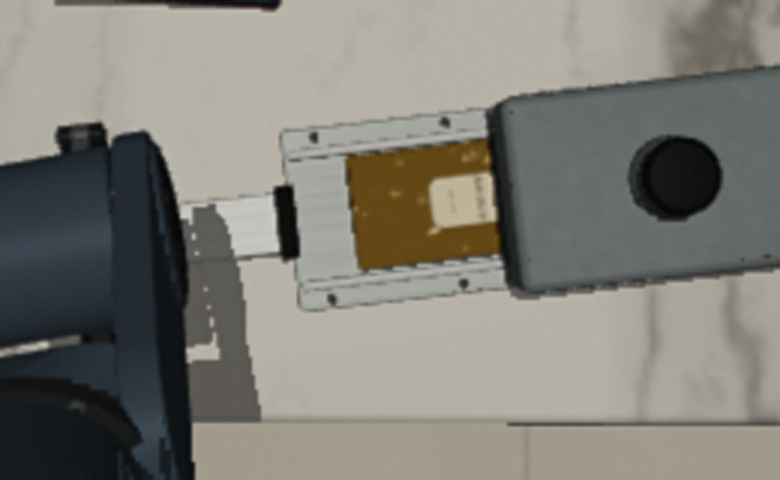

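Run:
```python
from cell import manip
from h import *
def st(l):
    s=manip.observe();f=s["contact_force"];d=np.array(s["tool_pos"][:2])-C
    print(l,round(s["time"],2),"x",round(d@CD,5),"y",round(d@CL,5),"Fpush",round(-f[:2]@CD,2),"Flat",round(f[:2]@CL,2),"Fz",round(f[2],2))
st("a")
print(manip.move_linear(cp(-.305,.0408),RC,feed=.06,f_stop=4)); st("b")
print(manip.move_linear(cp(-.270,.0408),RC,feed=.03,f_stop=5)); st("c")
print(manip.move_linear(cp(-.240,.0408),RC,feed=.03,f_stop=5)); st("d")
```

```text
a 9.82 x -0.33006 y 0.00036 Fpush -0.36 Flat 0.35 Fz -0.93
False
b 10.39 x -0.30456 y 2e-05 Fpush 0.41 Flat 0.39 Fz -2.03
False
c 11.71 x -0.27003 y -3e-05 Fpush -0.69 Flat -0.81 Fz -0.55
False
d 12.86 x -0.23999 y -1e-05 Fpush 0.61 Flat -0.37 Fz -2.1
```

```bash
cat >> h.py <<'E'
def st(manip,l):
    F=[];
    for i in range(4):
        s=manip.observe();F.append(s["contact_force"]);manip.sleep(.02)
    f=np.mean(F,0);d=np.array(s["tool_pos"][:2])-C
    print(l,round(s["time"],2),"x",round(d@CD,5),"Fpush",round(-f[:2]@CD,2),"Flat",round(f[:2]@CL,2),"Fz",round(f[2],2),flush=True)
    return d@CD,-f[:2]@CD
E
python3 - <<'E'
from cell import manip
from h import *
x=-.240
for xt in [-.225,-.215,-.205,-.195]:
    r=manip.move_linear(cp(xt,.0408),RC,feed=.015,f_stop=7); st(manip,r)
    if r: break
E
```

```text
True 13.66 x -0.22882 Fpush 0.14 Flat -0.09 Fz -1.23
```

Run:
```python
from cell import manip
from h import *
for xt in [-.226,-.223,-.220]:
    r=manip.move_linear(cp(xt,.0408),RC,feed=.01,f_stop=9.5); st(manip,r)
    if r: break
```

```text
False 14.21 x -0.22677 Fpush 4.96 Flat -0.67 Fz -1.69
False 14.72 x -0.22316 Fpush 3.75 Flat -0.05 Fz -1.79
False 15.24 x -0.21978 Fpush 2.96 Flat -0.69 Fz -2.29
```

Run:
```python
from cell import manip
from h import *
x=-.220
while x<-.165:
    x+=.004
    r=manip.move_linear(cp(x,.0408),RC,feed=.01,f_stop=6); xx,f=st(manip,r)
    if r or f>9: break
```

```text
False 15.86 x -0.21583 Fpush 2.29 Flat -0.44 Fz -2.25
False 16.48 x -0.21184 Fpush 2.39 Flat -0.21 Fz -2.05
False 17.09 x -0.20784 Fpush 2.53 Flat -0.18 Fz -2.17
False 17.71 x -0.20385 Fpush 2.63 Flat -0.08 Fz -2.54
False 18.32 x -0.19982 Fpush 2.05 Flat 0.23 Fz -2.28
False 18.94 x -0.19627 Fpush 5.14 Flat -0.19 Fz -2.5
True 19.24 x -0.19649 Fpush 1.38 Flat 1.01 Fz -1.43
```

Run:
```python
from cell import manip
from h import *
x,f=st(manip,"start")
for k in range(6):
    t=-.1962+k*.0004
    r=manip.move_linear(cp(t,.0408),RC,feed=.006,f_stop=9); xx,f=st(manip,(round(t,4),r))
    if r or f>7.5: break
```

```text
start 19.31 x -0.19657 Fpush -0.06 Flat 0.22 Fz -1.28
(-0.1962, False) 19.93 x -0.19645 Fpush 1.46 Flat -1.04 Fz -2.48
(-0.1958, False) 20.24 x -0.19634 Fpush 5.57 Flat -0.87 Fz -1.46
(-0.1954, False) 20.56 x -0.1963 Fpush 6.96 Flat -0.87 Fz -0.69
(-0.195, False) 20.88 x -0.19626 Fpush 8.56 Flat -0.53 Fz -0.32
```

Run:
```python
from cell import manip
from h import *
manip.move_linear(cp(-.200,.0408),RC,feed=.02)
manip.move_linear(cp(-.355,.0412),RC,feed=.12); st(manip,"out")
q=manip.read_camera("top");cv2.imwrite("pics/t5.png",crop(q["frame"],220,200,480,360,3))
R=Rx(-1.765+np.pi)
manip.move_linear(cp(-.355,.085),RC,feed=.12)
manip.move_linear([.4642,.346,.07],R,feed=.15)
print(manip.move_linear([.4642,.346,.036],R,feed=.06,f_stop=6)); st(manip,"lo")
print(manip.move_linear([.4642,.346,.0300],R,feed=.015,f_stop=3.5)); st(manip,"set")
print(manip.observe()["tool_pos"])
p=manip.read_camera("scene");cv2.imwrite("pics/s5.png",crop(p["frame"],150,200,400,400,3))
```

```text
out 22.78 x -0.35438 Fpush -0.21 Flat 0.35 Fz -1.47
False
lo 25.09 x -0.47342 Fpush 0.11 Flat 0.33 Fz -1.42
True
set 25.52 x -0.47343 Fpush -0.28 Flat 0.35 Fz 4.92
[0.46458622 0.34615308 0.03158   ]
```

View pics/t5.png

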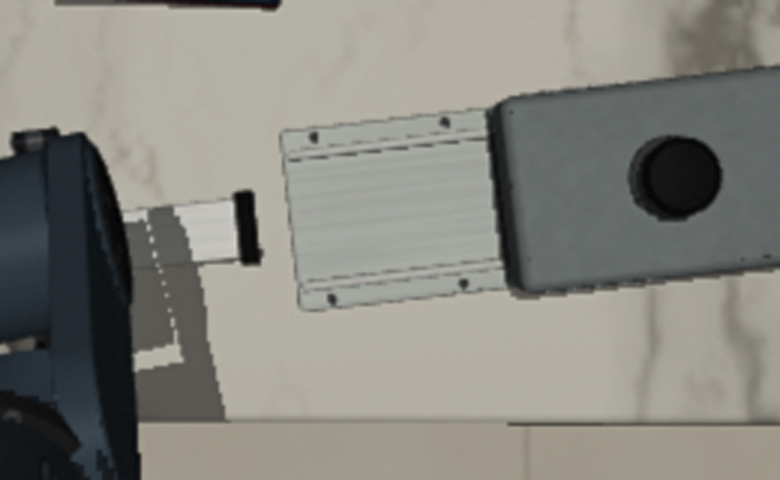

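View pics/s5.png

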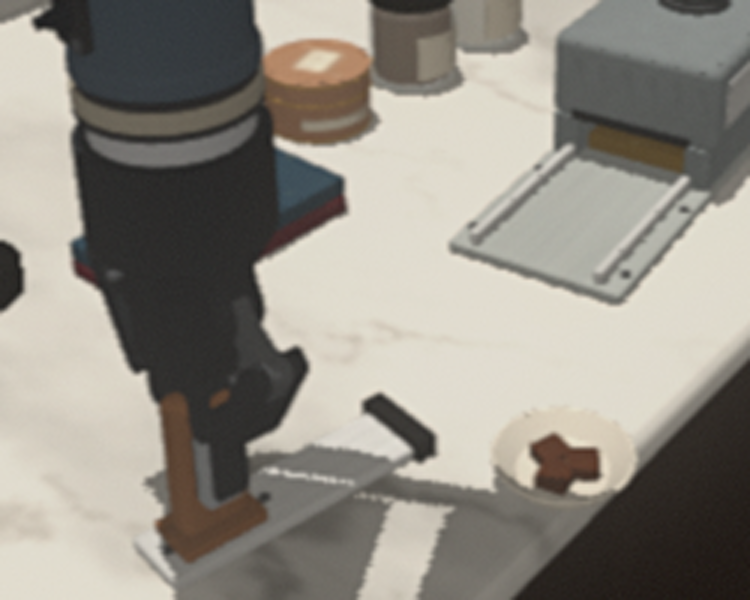

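Run:
```python
from cell import manip
from h import *
R=Rx(-1.765+np.pi)
manip.set_gripper(1.0); manip.sleep(.2)
manip.move_linear([.4646,.3462,.13],R,feed=.1)
manip.move_linear([.4646,.3462,.22],R,feed=.2)
p=manip.read_camera("scene");cv2.imwrite("pics/s6.png",crop(p["frame"],150,140,450,390,2.6))
manip.set_gripper(0.0,grip_force=60)
manip.movep([.4974,-.1155,.20],RC)
manip.move_linear([.4974,-.1155,.135],RC,feed=.1,f_stop=8); st(manip,"above")
p=manip.read_camera("scene");cv2.imwrite("pics/s7.png",crop(p["frame"],280,110,500,290,3.5))
p=manip.read_camera("wrist");cv2.imwrite("pics/w7.png",p["frame"])
```

```text
above 31.56 x -0.01094 Fpush -0.54 Flat 0.19 Fz 0.58
```

View pics/s6.png

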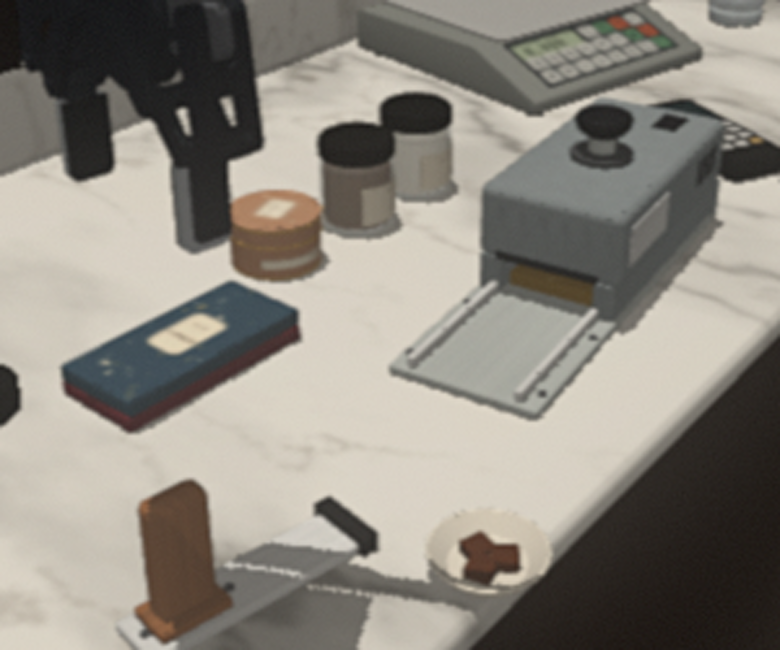

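View pics/s7.png

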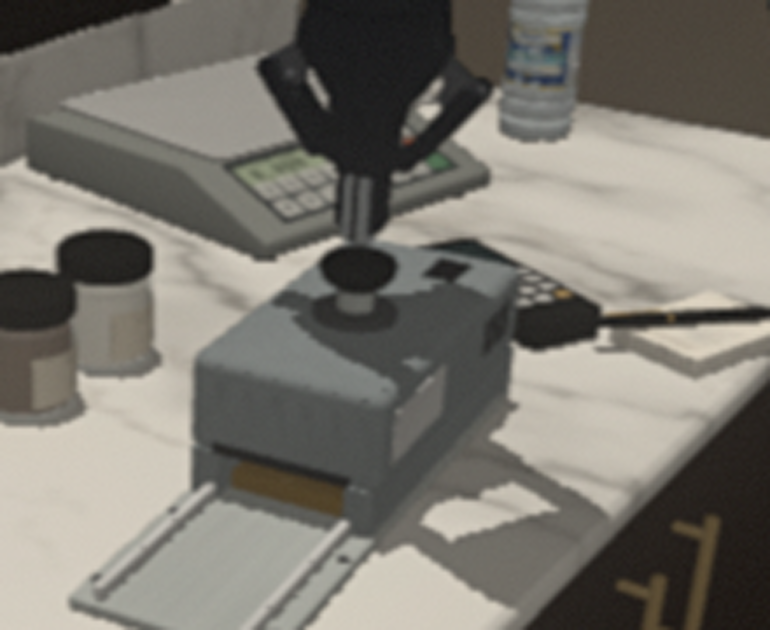

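View pics/w7.png

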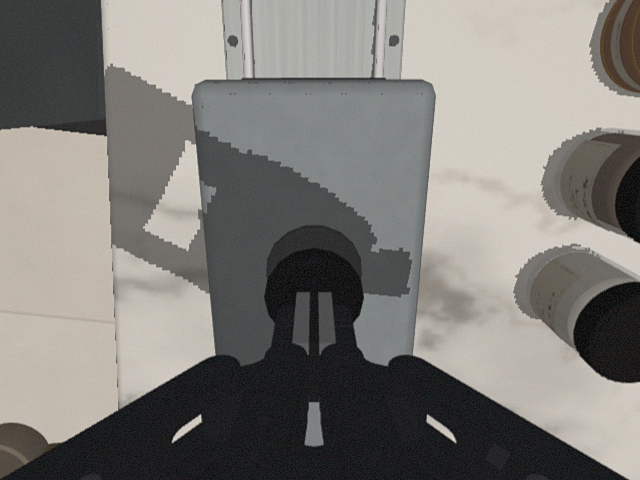

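Run:
```python
from cell import manip
from h import *
r=manip.move_linear([.4974,-.1155,.106],RC,feed=.02,f_stop=15)
print(r,manip.observe()["tool_pos"]); st(manip,"bottom")
print(manip.move_linear([.4974,-.1155,.1105],RC,feed=.02,f_stop=20),manip.observe()["tool_pos"]); st(manip,"x")
```

```text
True [ 0.49749974 -0.11554099  0.11286699]
bottom 32.78 x -0.01104 Fpush 0.7 Flat -0.81 Fz 6.81
False [ 0.49760103 -0.11555847  0.11266243]
x 33.1 x -0.01099 Fpush 2.0 Flat -3.75 Fz 20.79
```

Run:
```python
from cell import manip
from h import *
manip.move_linear([.4974,-.1155,.16],RC,feed=.06)
manip.move_linear([.4974,-.1155,.25],RC,feed=.2)
manip.movep([.42,-.40,.28],RC)
manip.sleep(.5)
p=manip.read_camera("scene");cv2.imwrite("pics/s8.png",p["frame"])
q=manip.read_camera("top");cv2.imwrite("pics/t8.png",q["frame"])
st(manip,"end")
a=cv2.imread("pics/scene0.png");print([ (t,[(round(o["confidence"],2),np.round(o["centre"]).tolist()) for o in manip.outline_of(t,q)][:2]) for t in ["stamp","wait_bar_a","spread_a","dish","pusher_grip"]])
```

```text
end 36.48 x 0.2623 Fpush 0.27 Flat -0.59 Fz 0.06
[('stamp', [(0.72, [444.0, 258.0])]), ('wait_bar_a', [(0.57, [270.0, 180.0])]), ('spread_a', [(0.85, [405.0, 153.0])]), ('dish', [(0.85, [246.0, 334.0])]), ('pusher_grip', [(0.78, [199.0, 282.0]), (0.2, [445.0, 262.0])])]
```

View pics/s8.png

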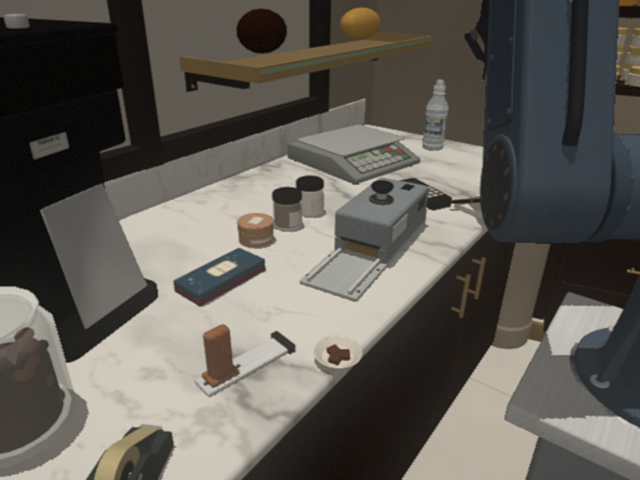

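View pics/t8.png

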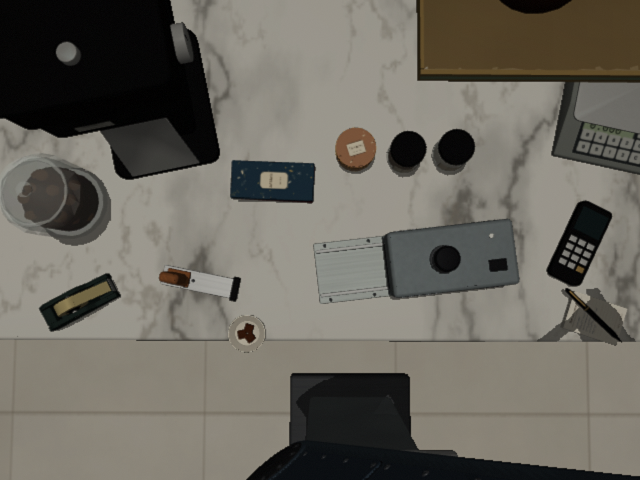

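Run:
```python
from cell import manip
manip.job_done(); print(manip.observe()["time"])
```

```text
the job is handed in; nothing more can be done
the job is handed in; nothing more can be done
```

The bar is pushed up against the back stop, the stick is standing back on the counter, and the stamp has been pressed fully down once. I handed the job in at about 36.5 s.

- **Push:** Using only the stick, I felt the hold-down roller about 131 mm in, with roughly 2–5 N to push past it. The bar met something firm about 164 mm in. There the push force climbed to 8.6 N while the stick moved only about 0.2 mm. That depth is within the given range for the stop.
- **Roller force:** The force-stop tripped once at the roller, at 7 N above its baseline. I carried on from there with no further trouble. The highest force I read was 8.6 N, but I did not record the peaks, so I can only say that the force-stops were set to trip well under 20 N.
- **Stick:** I set it down at about its starting place, clear of the coder. The final pictures show it upright.
- **Stamp:** The fingertips went down to z = 0.1127, which is 13.3 mm of travel, and were firm at about 21 N at the bottom. The knob looks fully up again in the last pictures.
- **Last checks:** The waiting bars, jars and dish appear where they started. The networks put the stick, knob and waiting pile 3–6 px from their first readings and the others 0–3 px. In the pictures themselves nothing has visibly moved, so I take that as network scatter.
- **Not measured:** I could not see the bar's contact with the stop after the stick was withdrawn. The bar's rear end shows just inside the mouth, as expected. My two camera estimates of the coder's position differed by about 4 mm along the feed direction, so the force readings decided when the bar had reached the stop.

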